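Set and close the quick-release clamp on a polishing spindle, then inch it

ROBOT

A 6-joint arm with a two-finger parallel gripper is mounted at the origin on a cart in front of the work surface, level with it; the furniture and walls round the work are solid. World frame = base frame: x ahead of the robot, y to its left, z up, the work surface at z = 0. Lengths are in m, angles in rad, forces in N, time in s.
With the tool pointing down it reaches from about 0.3 to 0.875 m from the base axis. Payload 6.4 kg.
Tool frame: the origin (TCP) lies midway between the tips of the shut fingers; the grasp point (between the pads) lies 19 mm behind it; z points along the fingers, y is the line along which they close (so a half turn about z gives the same grasp; the last joint's range is limited). The gripper opens to 85 mm and grips with 20 to 120 N. Pads are 22 mm wide; open, the fingers measure 114 mm over their backs; the gripper's body (76 mm by 85 mm) begins 54 mm behind the grasp point. The pads swing forward as they close: fully open they stand 13 mm farther back than shut.
Start: joints at [-1.504, 0.181, 1.607, -0, 1.354, -0.206], TCP at [0.155, -0.554, 0.231] pointing down, gripper open.
Joint ranges: [-2.99, 2.99], [-0.89, 2.07], [0.3, 2.58], [-1.14, 4.28], [0, 2.63], [-3.12, 3.12]. Speed limits (rad/s): [2.57, 2.57, 3.01, 3.14, 3.14, 3.14].

INTERFACE

Orientations are given as a unit quaternion [w, x, y, z].
In Python, from bench import sensors, vision, ctrl gives the robot as it stands.
- The arm moves only by the tool carry_out, never from a script. Its argument "deltas" is text: rows parted by semicolons, each of 7 numbers parted by spaces: the shift along the tool's x, y, z in mm, then the turn, a rotation vector about the tool's x, y, z in rad, then the closure, from 0 (fully open) to 1 (shut). In form: tx ty tz ax ay az claw; .... A call has 1 to 12 rows; each row is the pose to reach, as a shift and turn from the pose commanded when the call began, along the tool's axes at that moment; what a row does not reach only later rows make up. A row lasts 1/8 s, in which the tool goes at most 62.5 mm and 10.7 degrees, less where a joint would pass 70% of its speed; a pose out of reach is approached as far as the arm can. A call with a gripper value outside its range is refused whole. The fingers move at their own pace and stop on an object; the grip force is fixed at half the most. Time passes only in rows, so rows that repeat a pose let the fingers close. It gives the time, the measured TCP pose, the force, the opening and the grip force at its end, in the units of the state.
- sensors.get_obs(): the state, without advancing time (a new reading comes with each control period).
- vision.camera(name): name is "scene" or "top"; returns the picture (480x640x3 uint8, blue, green, red); there is no depth.
- vision.camera_model(name): a dict with "K" (3x3 intrinsics, pixels), "extrinsics" (4x4, takes a point from world to camera coordinates). Camera axes: x right, y down, z forward; pixel columns grow to the right and rows downward; lengths in m; the calibration is good to about 2 mm. A picture is of the moment at which its call begins. camera_model takes no time and is no camera call.
- ctrl.hand_in(): hands the job in; it is judged then, once.
The state is a dict: "time_s": time; "q": joint angles; "dq": joint speeds; "joint_efforts": joint torques, N m; "eef_pos": TCP position; "eef_rot": TCP orientation; "wrist_force": force on the tool from outside, world axes, zero at the start; "torque": the same for the moment, N m; "opening": opening from 0.0 (shut) to 1.0 (fully open); "grasp_force": force on a finger pad.
Only numpy, scipy, OpenCV 4.12 (cv2) and the standard library are available. Lean on these libraries where they do the work, as an engineer would, in place of code of your own. Each camera call takes 0.05 s, during which the arm holds its last target. There are 200 camera calls.

TASK

Set the quick-release clamp that holds the polishing spindle on the sloping fixture: it has been left too loose, so tighten the brass adjuster nut until the cam lever meets firm resistance about midway through its swing, then close the lever fully home. Only then hold the inch button on the small box fully down for at least two seconds and let it go. Leave the other things on the worktop where they are.

Things in the scene. Friction and masses are not known exactly. Their poses are not given: they have to be found in the camera images.
- fixture: Fixed sloping fixture, foot 160 x 230 mm; origin: centre of its underside on the worktop; x away from the robot, y left, z up. Its plate (150 x 230 mm) rises 35 deg along x: normal (-0.574, 0, 0.819), up-slope (0.819, 0, 0.574) in this frame; plate-top centre 68 mm above the origin. Across it lies a steel clamp bar: brass wing nut on its left (+y) end, dark cam lever at its right.
- nut_grip (a point): Centre of the brass adjuster nut's wing: 46 mm long (point x), 10 mm thick (point y), 18 mm tall along the nut's axis (point z = plate normal, 35 deg from vertical, leaning to the robot); x and y turn with the nut. The clamp bar's top is 21 mm below this point. Its 8 mm stud ends 2 to 10 mm above the wing. Grip across the thickness, tool along the axis.
- adjuster_nut (a joint): Turn of the adjuster nut, rad, 0 to 7; grows clockwise seen from above (tightening). Stiff: 0.42 N m of friction, stays where it is left. Each rad brings the nut 1.8 mm down its stud, and the pad at mid-bar 0.9 mm nearer the spindle.
- pad (a joint): Squeeze of the rubber pad, m: 0 unloaded, grows as the pad is pressed on the spindle. With the lever home on a right setting it is about 0.65 mm (0.34 to 1.1 mm accepted: resistance beginning at about 0.65 to 1.1 rad of the lever); it grows by about 0.4 mm per rad of the nut.
- bar_pad (a point): Centre of the underside of the rubber pad at mid-bar, above the spindle. It comes down 0.9 mm per rad of the nut, and with the lever by 6 mm in all: travel = 5.7 mm x (cos(1.62 - lever) + 0.05). Resistance begins when it meets the spindle. With the lever fully open its gap to the spindle starts at 5.4 to 7.2 mm; about 4.5 mm is right. Noise of readings averages out.
- spindle_top (a point): Top line of the steel spindle (36 mm thick, lying up the slope under the middle of the bar), below the pad; z = plate normal. It lies up to 0.7 mm higher or lower from start to start.
- cam_lever (a joint): Cam lever, rad: 0 open (starts at 0 to 0.25), 1.745 fully home at its stop; growing = free end swings to the robot and down. Free it takes 1 to 2 N at the tip and stays where left. Once the pad presses, the force rises within 0.2 rad past 3 N, to 5-15 N at a right setting, then falls; past 1.62 rad it is over centre: push on to the stop. Set too loose it closes with hardly any resistance.
- lever_pivot (a point): Pivot of the cam lever, axis along fixture y. At 0 the lever points up, 15 deg from vertical, leaning to the robot; at 1.745 it points to the robot, 25 deg below level. To the right of it stands the pivot post: 30 mm wide (along the slope), 14 mm thick, its left face 17 mm right of the lever's middle, top 14 mm above the pivot along the plate normal.
- lever_tip (a point): Middle of the flat paddle at the lever's free end, 68 mm from the pivot; 30 mm long (ends 15 mm beyond this point), 16 mm wide along the pivot axis, 9 mm thick. Push it on its far (away from robot), later upper, face; nothing stands behind it.
- inch_button (a joint): Travel of the inch button, m: 0 released, 0.006 fully down; springs back, 5 N when fully down. Counts as held from 4.5 mm.
- inch_button_top (a point): Centre of the top of the black inch button, 28 mm across, on a grey box 85 x 75 x 40 mm fixed on the worktop left of the fixture; pressed straight down.
- pouch: flat paper lens pouch, 66 x 118 x 8 mm, lying between the button box and the fixture; origin at the centre of its underside. A bystander.
- mug: mug, 78 x 114 x 93 mm, far left; bystander
- tape: roll of tape lying flat, 106 mm across, 25 mm high, left; bystander
- padbox: closed box, 102 x 129 x 50 mm, right of the fixture; bystander
- tweezers: tweezers, 130 mm long, lying to the right of the fixture near the front edge; bystander

How it is judged:
By the outcome, as a careful person would: the job done as asked, in the order asked, and still so for the second after the job is handed in, with the robot touching nothing.
It also fails if it takes over 72 s, if anything falls off the work surface, if the arm or the gripper's body presses on something with over 40 N, if the wrist force passes 120 N, or if a joint passes its speed limit or range.

## Working session

There is one attempt and no reset: what is moved stays moved. The work goes in short steps, Python scripts to look and compute and a tool call to move; the robot and the scene stay as the last step left them, time stands still between calls to the robot, and variables do not carry over. Pictures are saved under pics/ and viewed, at most 10 in all, crops included, and the job is handed in when it is done.

Besides the shell and the picture viewer there is one more tool, called as name(argument=value, ...) on one line, values as JSON. carry_out: Moves the arm, as the interface text tells. Its arguments: {"type":"object","properties":{"deltas":{"type":"string"}},"required":["deltas"]}

```bash
ls; mkdir -p pics; python3 - <<'E'
from bench import sensors, vision
import cv2
for n in("scene","top"):
    cv2.imwrite(f"pics/{n}0.png",vision.camera(n)); m=vision.camera_model(n); print(n,m["K"],m["extrinsics"])
print(sensors.get_obs())
E
```

```text
pics
scene [[530.34162481   0.         315.48922302]
 [  0.         530.34162481 241.48951217]
 [  0.           0.           1.        ]] [[ 0.48851088 -0.87252219  0.00788348 -0.22571725]
 [-0.49123374 -0.28247835 -0.82395109  0.32321245]
 [ 0.72114252  0.39863644 -0.56660609  1.50398671]
 [ 0.          0.          0.          1.        ]]
top [[436.11069544   0.         316.71207373]
 [  0.         436.11069544 234.1493028 ]
 [  0.           0.           1.        ]] [[-0.02005862 -0.99969939 -0.01409884 -0.01338298]
 [-0.9927703   0.02158478 -0.118073    0.48295945]
 [ 0.11834183  0.01162853 -0.99290482  1.29880442]
 [ 0.          0.          0.          1.        ]]
{'time_s': 0.1, 'q': array([-1.50429814e+00,  1.81481591e-01,  1.60789896e+00,  1.88320519e-05,
        1.35380259e+00, -2.06280906e-01]), 'dq': array([-2.61542339e-03, -7.09188450e-04, -1.28027067e-03, -6.33749788e-06,
        3.44472399e-04, -8.56743863e-04]), 'joint_efforts': array([ 1.10280012e-03, -4.45877087e+01, -3.52235520e+01, -2.57037691e-04,
        4.15187053e-03,  2.07391463e-05]), 'eef_pos': array([ 0.15490983, -0.55322853,  0.23047027]), 'eef_rot': array([-7.92659242e-04,  9.90713318e-01,  1.35965027e-01,  6.47065096e-05]), 'wrist_force': array([-0.19440496, -1.07739499,  0.55849129]), 'torque': array([-0.00547087, -0.0071525 , -0.03333865]), 'grasp_force': 0.0, 'opening': 1.0041166819207619}
```

View pics/scene0.png

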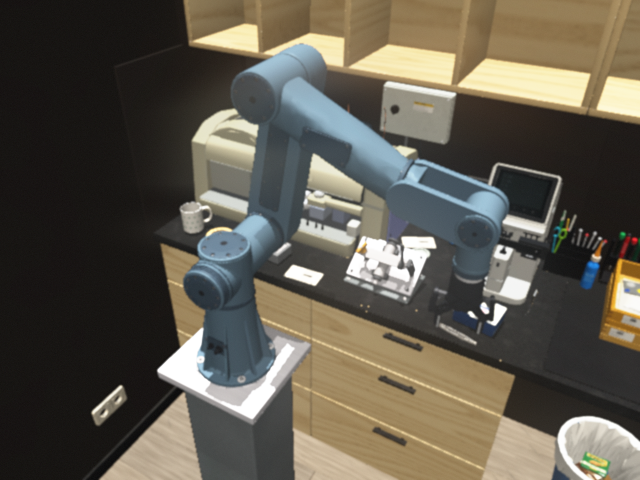

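View pics/top0.png

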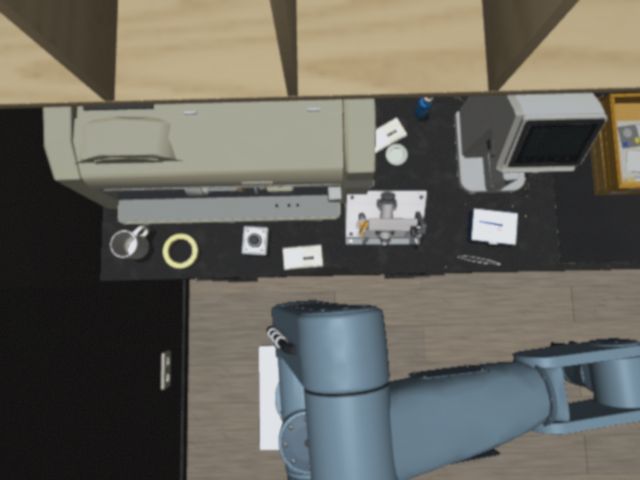

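View crops.

The scene view shows the fixture at about (388,267) and the button box at about (280,250), partly hidden by the arm. In the top view the fixture is at (386,218), the button at (255,240), the pouch at (303,257) and the brass nut at (363,226). I'll enlarge the fixture in both views.

```bash
python3 - <<'E'
import cv2, numpy as np
s=cv2.imread("pics/scene0.png")[225:310,335:440]; t=cv2.imread("pics/top0.png")[180:275,235:435]
a=cv2.resize(s,None,fx=5.6,fy=5.6,interpolation=cv2.INTER_CUBIC)
b=cv2.resize(t,None,fx=4,fy=4,interpolation=cv2.INTER_CUBIC)
cv2.imwrite("pics/c1.png",a);cv2.imwrite("pics/c2.png",b);print(a.shape,b.shape)
E
```

```text
(476, 588, 3) (380, 800, 3)
```

View pics/c1.png

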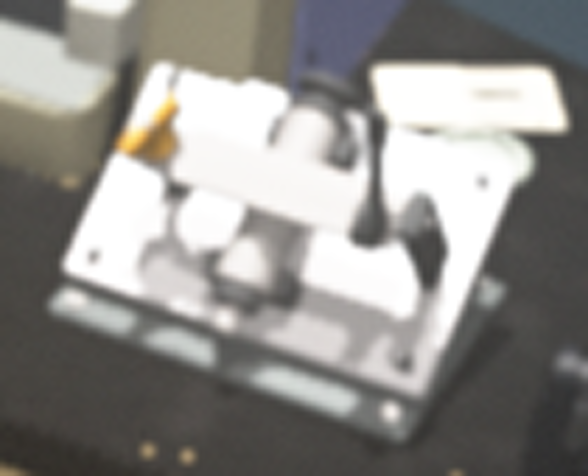

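View pics/c2.png

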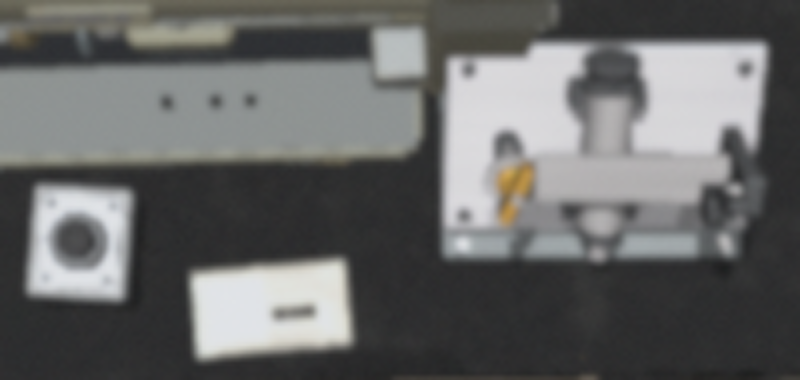

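The scene crop shows the brass wing centred near (150,128) and the lever running from (370,230) up to (375,115), with the pivot post at about (425,235). The top crop shows the wing centred near (515,192), the plate corners near (768,42), (443,230) and (742,232), and the button at (78,240). Next I'll measure these.

```bash
cat > h.py <<'E'
import cv2, numpy as np
from bench import vision
def ray(n,p):
    m=vision.camera_model(n);E=m["extrinsics"];R=E[:3,:3]
    d=R.T@np.linalg.inv(m["K"])@[p[0],p[1],1]; return -R.T@E[:3,3], d/np.linalg.norm(d)
def onz(n,p,z):
    c,d=ray(n,p); return c+d*(z-c[2])/d[2]
def tri(ps,pt):
    c1,d1=ray("scene",ps);c2,d2=ray("top",pt)
    s=np.linalg.lstsq(np.c_[d1,-d2],c2-c1,rcond=None)[0]
    a,b=c1+s[0]*d1,c2+s[1]*d2; return (a+b)/2,np.linalg.norm(a-b)
def proj(n,P):
    m=vision.camera_model(n);E=m["extrinsics"];q=m["K"]@(E[:3,:3]@P+E[:3,3]); return q[:2]/q[2]
S=lambda x,y:((x+.5)/5.6-.5+335,(y+.5)/5.6-.5+225)
T=lambda x,y:((x+.5)/4-.5+235,(y+.5)/4-.5+180)
E
python3 - <<'E'
from h import *
np.set_printoptions(precision=4,suppress=True)
for n,c,z in(("BR",(768,43),.111),("FL",(443,230),.025),("FR",(742,232),.025)): print("top",n,onz("top",T(*c),z))
for n,c,z in(("BL",(157,64),.111),("BR",(522,175),.111),("FL",(64,268),.025),("FR",(425,398),.025)): print("scene",n,onz("scene",S(*c),z))
C={}
for n,f in(("scene",S),("top",T)):
    im=cv2.imread(f"pics/{n}0.png");h=cv2.cvtColor(im,cv2.COLOR_BGR2HSV)
    m=cv2.inRange(h,(10,110,70),(30,255,255)); 
    (x0,y0),(x1,y1)=[(350,240),(372,256)] if n=="scene" else [(352,215),(374,240)]
    q=np.zeros_like(m);q[y0:y1,x0:x1]=m[y0:y1,x0:x1]
    p=np.argwhere(q)[:,::-1].astype(float); w=p.mean(0);u=np.linalg.svd(p-w)[2][0];t=(p-w)@u
    C[n]=w; print(n,len(p),w,u,t.min(),t.max())
print("nut",tri(C["scene"],C["top"]))
print("lever tip-ish",tri(S(375,125),T(735,140)),"base",tri(S(370,225),T(715,205)))
print("button",onz("top",T(78,240),.05),"box corners",[onz("top",T(*c),.04)[:2] for c in((37,187),(132,190),(126,300),(28,295))])
E
```

```text
top BR [ 0.5927 -0.3432  0.111 ]
top FL [ 0.472  -0.1106  0.025 ]
top FR [ 0.4655 -0.3374  0.025 ]
scene BL [ 0.578  -0.1185  0.111 ]
scene BR [ 0.5788 -0.3508  0.111 ]
scene FL [ 0.4693 -0.1133  0.025 ]
scene FR [ 0.4637 -0.3451  0.025 ]
scene 50 [361.46 249.04] [-0.8396  0.5433] -6.2533973040114725 5.648791484133513
top 54 [363.1481 226.463 ] [-0.3496  0.9369] -5.52803752817748 7.812409843496987
nut (array([ 0.4899, -0.1555,  0.1238]), np.float64(0.0014839689647912148))
lever tip-ish (array([ 0.5076, -0.2929,  0.1721]), np.float64(0.02107884563222408)) base (array([ 0.4747, -0.2972,  0.1228]), np.float64(0.00020029347049009685))
button [0.4676 0.1641 0.05  ] box corners [array([0.5097, 0.1966]), array([0.5058, 0.1246]), array([0.4226, 0.1296]), array([0.4279, 0.2034])]
```

```bash
cat >> h.py <<'E'
from scipy.spatial.transform import Rotation as Ro
from bench import sensors
psi=-0.03; F0=np.array([.5265,-.2295,0]); Fz=Ro.from_euler('z',psi).as_matrix()
n=Fz@[-.574,0,.819]; up=Fz@[.819,0,.574]; lf=Fz@[0,1,0.]
def tofix(P): d=P-F0-[0,0,.068]; return np.array([d@up,d@lf,d@n])
def fromfix(u,l,h): return F0+[0,0,.068]+u*up+l*lf+h*n
def onplane(nm,p,q,nn):
    c,d=ray(nm,p); return c+d*((q-c)@nn)/(d@nn)
def cur():
    o=sensors.get_obs();return o,o["eef_pos"],Ro.from_quat(np.r_[o["eef_rot"][1:],o["eef_rot"][0]])
def delta(P,Rt):
    o,p,R=cur(); return np.round(R.inv().apply(P-p)*1e3,1),np.round((R.inv()*Rt).as_rotvec(),3)
def tool(z,y):
    z=z/np.linalg.norm(z);y=y-(y@z)*z;y/=np.linalg.norm(y);return Ro.from_matrix(np.c_[np.cross(y,z),y,z])
E
python3 - <<'E'
from h import *
np.set_printoptions(precision=4,suppress=True)
N=np.array([.4899,-.1555,.1238]); print("nut fix",tofix(N))
for nm,c,u,a,b in(("scene",(361.46,249.04),(-.8396,.5433),-6.25,5.65),("top",(363.15,226.46),(-.3496,.9369),-5.5,7.8)):
    e=[onplane(nm,np.array(c)+t*np.array(u),N,n) for t in(a,b)]; v=tofix(e[0])-tofix(e[1]); print(nm,"wing u,l",v, np.degrees(np.arctan2(v[0],v[1])), "mid",tofix((e[0]+e[1])/2))
B=fromfix(0,-.069,.07)
for l in(-.065,-.07,-.075):
  print("lever", [tofix(onplane("scene",S(*c),fromfix(0,l,0),lf)) for c in((376,108),(370,230))],[tofix(onplane("top",T(*c),fromfix(0,l,0),lf)) for c in((735,180),(715,210))])
for k in(0,1):
  for ang in (-25,20,40,60):
    a=np.radians(ang)+k*np.pi; wy=np.cos(a)*up-np.sin(a)*lf
    print(k,ang,delta(N+.08*n,tool(-n,wy)))
E
```

```text
nut fix [0.0002 0.0729 0.068 ]
scene wing u,l [ 0.0318 -0.022   0.    ] 124.70016565818806 mid [0.0007 0.073  0.068 ]
top wing u,l [ 0.0398 -0.0111  0.    ] 105.64795622372756 mid [-0.0029  0.0732  0.068 ]
lever [array([ 0.0345, -0.065 ,  0.1395]), array([-0.0066, -0.065 ,  0.0552])] [array([ 0.0443, -0.065 ,  0.1398]), array([-0.0026, -0.065 ,  0.0936])]
lever [array([ 0.0288, -0.07  ,  0.1559]), array([-0.0118, -0.07  ,  0.0726])] [array([ 0.0339, -0.07  ,  0.1193]), array([-0.0139, -0.07  ,  0.0722])]
lever [array([ 0.023 , -0.075 ,  0.1724]), array([-0.0171, -0.075 ,  0.09  ])] [array([ 0.0234, -0.075 ,  0.0987]), array([-0.0253, -0.075 ,  0.0507])]
0 -25 (array([ 385.9, -306.4,   41.8]), array([-0.632,  0.277, -1.646]))
0 20 (array([ 385.9, -306.4,   41.8]), array([-0.438,  0.457, -0.89 ]))
0 40 (array([ 385.9, -306.4,   41.8]), array([-0.345,  0.515, -0.552]))
0 60 (array([ 385.9, -306.4,   41.8]), array([-0.247,  0.56 , -0.214]))
1 -25 (array([ 385.9, -306.4,   41.8]), array([0.267, 0.61 , 1.388]))
1 20 (array([ 385.9, -306.4,   41.8]), array([0.544, 0.522, 2.139]))
1 40 (array([ 385.9, -306.4,   41.8]), array([0.674, 0.452, 2.468]))
1 60 (array([ 385.9, -306.4,   41.8]), array([0.811, 0.358, 2.793]))
```

```bash
python3 - <<'E'
from h import *
N=fromfix(0,.073,.068)
a=np.radians(-65); print(N,delta(N+.08*n,tool(-n,np.cos(a)*up-np.sin(a)*lf)))
E
```

```text
[ 0.48967523 -0.15536206  0.123692  ] (array([ 385.7, -306.6,   41.9]), array([-0.78,  0.05, -2.31]))
```

carry_out(deltas="386 -307 42 -0.78 0.05 -2.31 0.4;386 -307 42 -0.78 0.05 -2.31 0.4;386 -307 42 -0.78 0.05 -2.31 0.4;386 -307 42 -0.78 0.05 -2.31 0.4;386 -307 42 -0.78 0.05 -2.31 0.4;386 -307 42 -0.78 0.05 -2.31 0.4;386 -307 42 -0.78 0.05 -2.31 0.4;386 -307 42 -0.78 0.05 -2.31 0.4;386 -307 42 -0.78 0.05 -2.31 0.4;386 -307 42 -0.78 0.05 -2.31 0.4;386 -307 42 -0.78 0.05 -2.31 0.4;386 -307 42 -0.78 0.05 -2.31 0.4")

```text
time_s: 1.6
eef_pos: [0.4436, -0.1534, 0.1888]
eef_rot: [0.276, 0.35, 0.893, 0.057]
wrist_force: [0.1, 0.6, 0.7]
opening: 0.601
grasp_force: 0.0
```

```bash
python3 - <<'E'
from h import *
N=fromfix(0,.073,.068)
a=np.radians(-65); R=tool(-n,np.cos(a)*up-np.sin(a)*lf)
print(sensors.get_obs()["q"],delta(N+.03*n,R),delta(N-.013*n,R))
s=vision.camera("scene");t=vision.camera("top");cv2.imwrite("pics/s1.png",s);cv2.imwrite("pics/t1.png",t)
a=cv2.resize(s[215:310,335:440],(440,400),interpolation=cv2.INTER_CUBIC);b=cv2.resize(t[180:275,335:435],(360,400),interpolation=cv2.INTER_CUBIC)
cv2.imwrite("pics/c3.png",np.hstack([a,b]))
E
```

```text
[-0.82880442 -0.41632015  2.33791999  0.47520168  0.8087814  -1.91191929] (array([-0. ,  4.1, 49.6]), array([-0.088,  0.003, -0.257])) (array([ 0.6,  7.8, 92.4]), array([-0.088,  0.003, -0.257]))
```

View pics/c3.png

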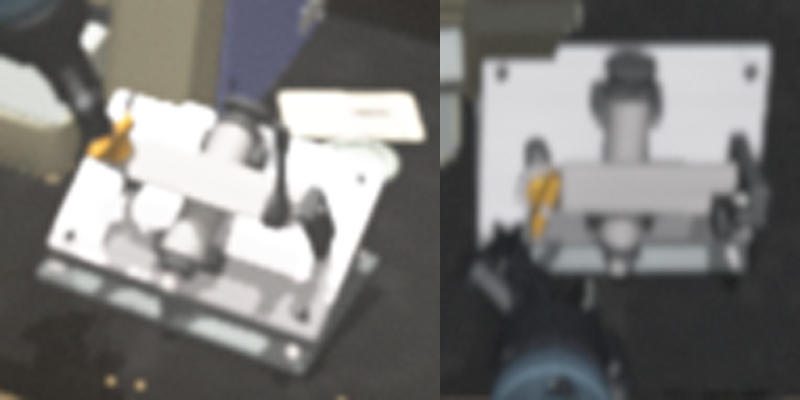

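The gripper stands just above and to the near-left of the nut. The wing spans about (548,175) to (538,235) on the right (top view) and (92,155) to (130,118) on the left (scene view). The lever is still up. I'll recheck the wing angle.

```bash
python3 - <<'E'
from h import *
N=fromfix(0,.073,.068)
for nm in("scene","top"):
  for d in(0,10,15,20,25,30,35,40):
    w=np.cos(np.radians(d))*up-np.sin(np.radians(d))*lf; v=proj(nm,N+.023*w)-proj(nm,N-.023*w); print(nm,d,v.round(1),round(np.degrees(np.arctan2(-v[1],v[0])),1))
a=np.radians(-70); R=tool(-n,np.cos(a)*up-np.sin(a)*lf)
print(delta(N+.03*n,R),delta(N-.013*n,R))
E
```

```text
scene 0 [  5.7 -12.3] 65.2
scene 10 [  7.8 -11.4] 55.6
scene 15 [  8.8 -10.8] 50.9
scene 20 [  9.7 -10.1] 46.2
scene 25 [10.5 -9.4] 41.7
scene 30 [11.3 -8.5] 37.1
scene 35 [11.9 -7.6] 32.6
scene 40 [12.5 -6.7] 28.2
top 0 [  0.8 -14.5] 86.8
top 10 [  3.6 -14.2] 75.7
top 15 [  5. -14.] 70.3
top 20 [  6.3 -13.6] 64.9
top 25 [  7.6 -13.1] 59.7
top 30 [  8.9 -12.5] 54.6
top 35 [ 10.  -11.8] 49.6
top 40 [ 11.1 -11. ] 44.7
(array([ 0.2,  5.3, 49.5]), array([-0.09 , -0.001, -0.35 ])) (array([ 0.8,  9.1, 92.3]), array([-0.09 , -0.001, -0.35 ]))
```

carry_out(deltas="0 5 49 -0.09 0 -0.35 0.4;0 5 49 -0.09 0 -0.35 0.4;0 5 60 -0.09 0 -0.35 0.4;1 8 75 -0.09 0 -0.35 0.4;1 9 92 -0.09 0 -0.35 0.4;1 9 92 -0.09 0 -0.35 0.4;1 9 92 -0.09 0 -0.35 0.4")

```text
time_s: 2.58
eef_pos: [0.4972, -0.1557, 0.1135]
eef_rot: [0.296, 0.182, 0.936, 0.048]
wrist_force: [-10.8, -2.4, 6.6]
opening: 0.602
grasp_force: 5.9
```

```bash
python3 - <<'E'
from h import *
o,p,R=cur();N=fromfix(0,.073,.068);print(R.inv().apply(o["wrist_force"]),R.inv().apply(o["torque"]),tofix(p),o["q"])
a=np.radians(-70); print(delta(N-.013*n,tool(-n,np.cos(a)*up-np.sin(a)*lf)))
s=vision.camera("scene");t=vision.camera("top")
a=cv2.resize(s[220:300,335:435],(500,400),interpolation=cv2.INTER_CUBIC);b=cv2.resize(t[190:270,335:395],(300,400),interpolation=cv2.INTER_CUBIC)
cv2.imwrite("pics/c4.png",np.hstack([a,b]))
E
```

```text
[  3.72785302  -4.34169541 -11.49307825] [1.06044819 0.87253265 0.15204215] [0.00034079 0.0728634  0.05536701] [-0.78850438 -0.07790113  2.28673267  0.76190193  0.60439962 -2.54267479]
(array([0.4, 0. , 0.4]), array([-0.002, -0.002, -0.005]))
```

View pics/c4.png

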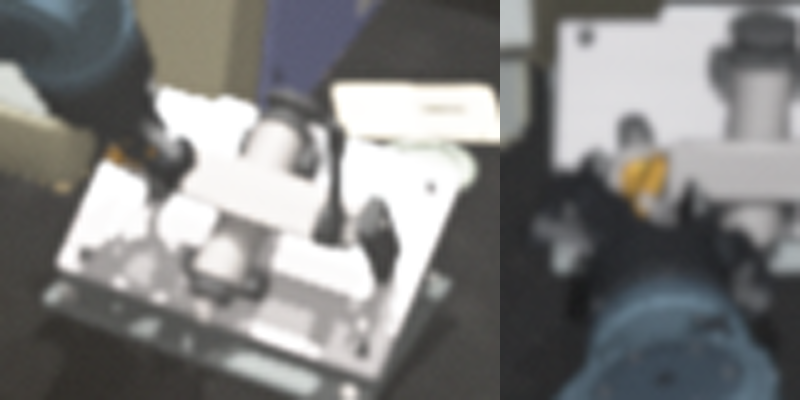

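The brass wing sits between the fingers, at about (645,175) in the right crop. The right fingertip, at about (175,160) on the left, seems to rest on the bar's end. I'll back off along the axis and then close.

carry_out(deltas="0 0 -8 0 0 0 0.4;0 0 -8 0 0 0 0.4;0 0 -8 0 0 0 0.55;0 0 -8 0 0 0 0.7;0 0 -8 0 0 0 0.7")

```text
time_s: 3.3
eef_pos: [0.4928, -0.1556, 0.1203]
eef_rot: [0.297, 0.18, 0.937, 0.047]
wrist_force: [-2.7, -3.2, 0.7]
opening: 0.3
grasp_force: 1.9
```

carry_out(deltas="0 0 0 0 0 0 0.8;0 0 0 0 0 0 1;0 0 0 0 0 0 1;0 0 0 0 0 0 1;0 0 0 0 0 0 1")

```text
time_s: 3.92
eef_pos: [0.4926, -0.1558, 0.1205]
eef_rot: [0.297, 0.18, 0.937, 0.047]
wrist_force: [-10.9, -2.8, 6.2]
opening: 0.257
grasp_force: 58.4
```

```bash
python3 - <<'E'
from h import *
o,p,R=cur();print(R.inv().apply(o["wrist_force"]),R.inv().apply(o["torque"]),tofix(p),o["opening"]*85,o["grasp_force"],o["q"])
E
```

```text
[  3.91227939  -4.7519285  -11.21273361] [0.89392112 0.8682299  0.05368917] [0.00059759 0.07267838 0.06368309] 21.87579138865063 58.40016277732502 [-0.79971244 -0.10686743  2.29425679  0.74658473  0.62626066 -2.53563811]
```

carry_out(deltas="0 0 0 0 0 0.1 1;0 0 0 0 0 0.2 1;0 0 0 0 0 0.3 1;0 0 0 0 0 0.3 1")

```text
time_s: 4.42
eef_pos: [0.4929, -0.1553, 0.1204]
eef_rot: [0.286, 0.317, 0.899, 0.091]
wrist_force: [-0.2, -1.8, -1.2]
opening: 0.253
grasp_force: 58.9
```

```bash
python3 - <<'E'
from h import *
o,p,R=cur();print(R.inv().apply(o["wrist_force"]),R.inv().apply(o["torque"]),tofix(p),o["opening"]*85,o["grasp_force"],o["q"])
s=vision.camera("scene");t=vision.camera("top")
a=cv2.resize(s[235:275,340:390],(500,400),interpolation=cv2.INTER_CUBIC);b=cv2.resize(t[205:255,340:377],(300,400),interpolation=cv2.INTER_CUBIC)
cv2.imwrite("pics/c5.png",np.hstack([a,b]))
for h in(.068,.075,.082):print(proj("scene",fromfix(0,.073,h)),proj("top",fromfix(0,.073,h)))
E
```

```text
[-0.44025706 -1.93849001  0.93646796] [ 0.5728641   0.04839202 -0.24462025] [0.00075448 0.07318116 0.0634219 ] 21.534759107871864 58.90904675520687 [-0.79880919 -0.10607816  2.2939712   0.74751491  0.62635304 -2.23702332]
[361.61147021 249.06382293] [362.8549387  226.66906658]
[361.15124915 248.23150449] [363.04406608 227.80991568]
[360.68775205 247.39326127] [363.23510557 228.96229899]
```

View pics/c5.png

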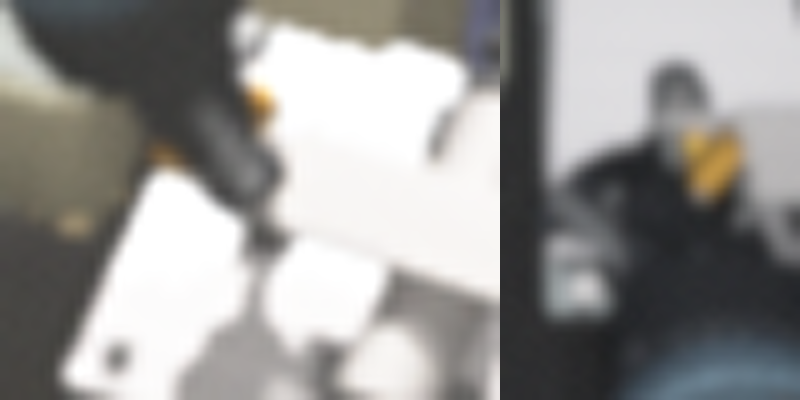

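Brass shows on both sides of the finger, at (165,155) and (262,100) in the left crop. That puts the wing about 38° off up-slope, so it has turned with the tool and the grip is on the wing. I'll keep turning.

carry_out(deltas="0 0 0.3 0 0 0.16 1;0 0 0.6 0 0 0.32 1;0 0 0.9 0 0 0.48 1;0 0 1.2 0 0 0.64 1;0 0 1.4 0 0 0.8 1;0 0 1.7 0 0 0.96 1;0 0 2 0 0 1.12 1;0 0 2.3 0 0 1.28 1;0 0 2.6 0 0 1.44 1;0 0 2.9 0 0 1.6 1;0 0 2.9 0 0 1.6 1")

```text
time_s: 5.9
eef_pos: [0.4966, -0.1551, 0.1197]
eef_rot: [0.134, 0.866, 0.398, 0.271]
wrist_force: [18.0, 2.0, -5.9]
opening: 0.251
grasp_force: 59.0
```

```bash
python3 - <<'E'
from h import *
o,p,R=cur();print(R.inv().apply(o["wrist_force"]),R.inv().apply(o["torque"]),tofix(p),o["opening"],o["grasp_force"],o["q"])
E
```

```text
[ 9.03397489  7.14968418 15.1157916 ] [-0.94321368  1.33628665 -0.29587207] [0.00338685 0.07348545 0.06080166] 0.2513048044694594 59.00095404973399 [-0.7933338  -0.09604303  2.28882865  0.75789104  0.61982691 -0.64140432]
```

carry_out(deltas="0 0 0 0 0 0 0.6;0 0 0 0 0 0 0.4;0 0 0 0 0 0 0.4;0 0 -30 0 0 0 0.4;0 0 -80 0 0 0 0.4;0 0 -110 0 0 0 0.6;0 0 -110 0 0 0 1")

```text
time_s: 6.78
eef_pos: [0.4317, -0.1546, 0.2104]
eef_rot: [0.136, 0.866, 0.398, 0.27]
wrist_force: [0.5, -0.5, -0.1]
opening: 0.201
grasp_force: 0.0
```

```bash
python3 - <<'E'
from h import *
o,p,R=cur();print(p,o["opening"],o["wrist_force"],o["q"])
def lev(th,r,l,h0=.078):
    b=np.radians(20)-th; return fromfix(r*np.sin(b),l,h0+r*np.cos(b))
for l in(-.065,-.07,-.075,-.08):
  print(l,[((proj("top",lev(0,r,l))-[235,180]+.5)*4).round() for r in(-.008,0,.068,.083)],[((proj("scene",lev(0,r,l))-[335,225]+.5)*5.6).round() for r in(-.008,0,.068,.083)])
s=vision.camera("scene");t=vision.camera("top");cv2.imwrite("pics/s2.png",s);cv2.imwrite("pics/t2.png",t)
a=cv2.resize(s[230:290,370:430],(400,400),interpolation=cv2.INTER_CUBIC);b=cv2.resize(t[200:250,395:435],(320,400),interpolation=cv2.INTER_CUBIC)
cv2.imwrite("pics/c6.png",np.hstack([a,b]))
E
```

```text
[ 0.43173459 -0.15463573  0.21038212] 0.20100664910761676 [ 0.45726795 -0.46244478 -0.12622553] [-0.95725939 -0.48526176  2.3479818   0.59142601  0.96498606 -0.51489402]
-0.065 [array([710., 195.]), array([712., 197.]), array([733., 210.]), array([737., 213.])] [array([369., 215.]), array([369., 206.]), array([368., 125.]), array([368., 106.])]
-0.07 [array([717., 195.]), array([719., 197.]), array([740., 210.]), array([745., 214.])] [array([377., 218.]), array([377., 208.]), array([376., 128.]), array([376., 109.])]
-0.075 [array([724., 195.]), array([726., 197.]), array([748., 210.]), array([753., 214.])] [array([386., 220.]), array([386., 211.]), array([385., 130.]), array([385., 112.])]
-0.08 [array([731., 195.]), array([733., 197.]), array([755., 210.]), array([761., 214.])] [array([394., 223.]), array([394., 214.]), array([394., 133.]), array([393., 115.])]
```

View pics/c6.png

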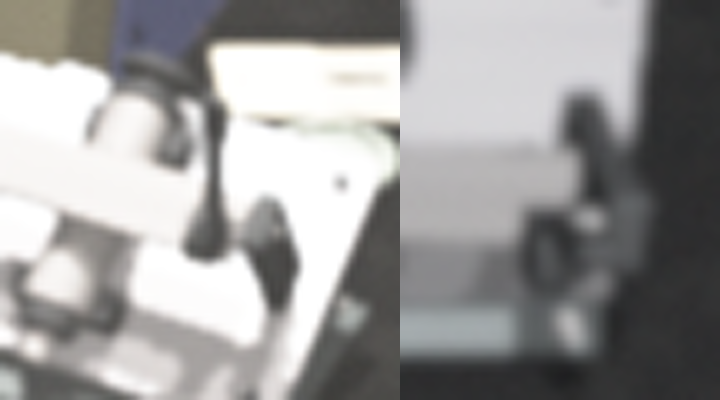

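The scene crop shows the lever still upright: paddle end near (213,100), cam at (205,240) and post at (265,215). In the top view the cam blob is near (545,250), and it triangulates well with the scene cam. Next I'll plan the lever push.

```bash
cat >> h.py <<'E'
PV=fromfix(-.004,-.068,.076); fx=Fz@[1,0,0.]
RV=lambda s:tool(np.array([0,0,-1.]),s*lf)
def push(th,back=0.):
    b=np.radians(15)+th; d=-np.sin(b)*fx+np.array([0,0,np.cos(b)]); m=np.cos(b)*fx+np.array([0,0,np.sin(b)])
    off=.011 if th<1.0 else .011*(1-(th-1.0)/.745)
    return PV+.068*d+(.0045+back)*m+off*fx
E
python3 - <<'E'
from h import *
np.set_printoptions(suppress=True,precision=4)
for s in(1,-1): print(delta(push(0,.025)+[0,0,.06],RV(s)))
print(PV,push(0,.025))
_,p,R=cur()
for th in np.arange(0,1.8,.15): print(round(th,2),((RV(1).inv()).apply(push(th)-push(0,.025))*1e3).round(1))
E
```

```text
(array([-53.5, 158.5,  -2.3]), array([ 0.682,  0.327, -2.165]))
(array([-53.5, 158.5,  -2.3]), array([ 0.272, -0.569,  0.863]))
[ 0.4776 -0.2961  0.1279] [ 0.4995 -0.2967  0.2013]
0.0 [24.1 -0.   6.5]
0.15 [34.  -0.   9.2]
0.3 [43.3 -0.  13.4]
0.45 [51.9  0.  18.9]
0.6 [59.6 -0.  25.6]
0.75 [66.2 -0.  33.4]
0.9 [71.5 -0.  42.1]
1.05 [76.2 -0.  51.6]
1.2 [81.  -0.  61.4]
1.35 [84.2 -0.  71.6]
1.5 [85.9  0.  81.8]
1.65 [86.1 -0.  91.8]
```

carry_out(deltas="-20 30 -30 0.05 -0.1 0.15 1;-54 159 -2 0.27 -0.57 0.86 1;-54 159 -2 0.27 -0.57 0.86 1;-54 159 -2 0.27 -0.57 0.86 1;-54 159 -2 0.27 -0.57 0.86 1;-54 159 -2 0.27 -0.57 0.86 1;-54 159 -2 0.27 -0.57 0.86 1;-54 159 -2 0.27 -0.57 0.86 1;-54 159 -2 0.27 -0.57 0.86 1")

```text
time_s: 8.0
eef_pos: [0.4994, -0.2968, 0.2608]
eef_rot: [0.001, 1.0, -0.013, 0.0]
wrist_force: [-0.0, -0.2, 0.5]
opening: 0.001
grasp_force: 0.0
```

```bash
python3 - <<'E'
from h import *
o,p,R=cur();print(p,o["opening"],o["wrist_force"],o["q"],delta(push(0,.025),RV(-1)))
E
```

```text
[ 0.49939654 -0.29683576  0.26082093] 0.0012321314118277512 [-0.01367761 -0.21462435  0.5095065 ] [-0.73939032  0.16933885  1.55991074 -0.00194948  1.41046399  0.8574972 ] (array([ 0.1, -0.3, 59.6]), array([ 0.003, -0.   ,  0.004]))
```

carry_out(deltas="0 0 40 0 0 0 1;0 0 65 0 0 0 1;0 0 65 0 0 0 1;-8 0 66 0 0 0 1;-16 0 66 0 0 0 1;-24 0 67 0 0 0 1;-24 0 67 0 0 0 1")

```text
time_s: 8.88
eef_pos: [0.4753, -0.297, 0.1949]
eef_rot: [0.002, 1.0, -0.014, 0.0]
wrist_force: [0.1, 0.1, 0.4]
opening: -0.002
grasp_force: 0.0
```

carry_out(deltas="-5 0 1 0 0 0 1;-10 0 3 0 0 0 1;-15 0 5 0 0 0 1;-15 0 5 0 0 0 1")

```text
time_s: 9.38
eef_pos: [0.4601, -0.2962, 0.1889]
eef_rot: [0.001, 1.0, -0.014, -0.001]
wrist_force: [-0.3, -0.7, 0.9]
opening: -0.003
grasp_force: 0.0
```

carry_out(deltas="-5 0 2 0 0 0 1;-9 0 5 0 0 0 1;-13 0 8 0 0 0 1;-13 0 8 0 0 0 1")

```text
time_s: 9.88
eef_pos: [0.4471, -0.2958, 0.1808]
eef_rot: [0.001, 1.0, -0.014, -0.001]
wrist_force: [0.1, -0.1, -0.6]
opening: -0.001
grasp_force: 0.0
```

```bash
python3 - <<'E'
from h import *
print(proj("scene",push(0.45)),proj("scene",PV), proj("top",push(.45)))
s=cv2.imread("pics/s2.png");t=vision.camera("scene");cv2.imwrite("pics/s3.png",t)
for im in(s,t):
    g=cv2.cvtColor(im,cv2.COLOR_BGR2GRAY)[240:276:2,380:420]
    print("\n".join("".join("#" if v<60 else "+" if v<110 else "." for v in r) for r in g)+"\n")
E
```

```text
[398.68741268 253.52855149] [400.87381031 262.86369585] [417.64229638 238.14920046]
.......++++++++.+++++...................
.............++++++++...................
...............++..++...................
...............+.....++.................
.....................++.................
.....................++.................
......................+.................
................+.....+.................
......................+.................
......................+.................
.....................++.................
.....................++.................
....................++++................
..................++++++......+++.......
....................++......++++++......
.............................+++++......
.............................+++++......
.....++.......................+++.......

.......+++++++++++++++++#+.....++##++...
............++++++++++++#+++++##++......
..............++++++++++++###++.........
...............++++++++++++++...........
...............+++++++++................
...............+++++.+++................
..............+++++.+++.................
..............+++++.....................
...............++++.....................
.................++.....................
....................+...................
....................+++........+........
...................++++++..++++.........
...................+++++...+++++++......
...................+++++...+++++++......
............................++++++......
.............................+++++......
.....+++......................+++.......
```

carry_out(deltas="-4 0 3 0 0 0 1;-8 0 7 0 0 0 1;-8 0 7 0 0 0 1")

```text
time_s: 10.3
eef_pos: [0.4391, -0.2956, 0.1738]
eef_rot: [0.001, 1.0, -0.014, -0.001]
wrist_force: [-0.3, -0.7, -0.2]
opening: -0.003
grasp_force: 0.0
```

carry_out(deltas="-3 0 4 0 0 0 1;-3 0 4 0 0 0 1")

```text
time_s: 10.55
eef_pos: [0.4364, -0.2957, 0.1699]
eef_rot: [0.001, 1.0, -0.014, -0.0]
wrist_force: [0.7, 0.1, -0.4]
opening: -0.003
grasp_force: 0.0
```

carry_out(deltas="-3 0 4 0 0 0 1;-3 0 4 0 0 0 1")

```text
time_s: 10.8
eef_pos: [0.4334, -0.2956, 0.1659]
eef_rot: [0.001, 1.0, -0.014, -0.0]
wrist_force: [-0.3, -1.5, 0.2]
opening: -0.003
grasp_force: 0.0
```

carry_out(deltas="-3 0 4 0 0 0 1;-3 0 4 0 0 0 1")

```text
time_s: 11.05
eef_pos: [0.4307, -0.2956, 0.1621]
eef_rot: [0.001, 1.0, -0.014, -0.0]
wrist_force: [0.8, 0.2, 0.1]
opening: 0.0
grasp_force: 0.3
```

carry_out(deltas="-2 0 4 0 0 0 1;-2 0 4 0 0 0 1")

```text
time_s: 11.3
eef_pos: [0.4288, -0.2956, 0.1582]
eef_rot: [0.002, 1.0, -0.014, -0.0]
wrist_force: [1.7, -0.2, 0.6]
opening: -0.001
grasp_force: 0.9
```

carry_out(deltas="-2 0 5 0 0 0 1;-2 0 5 0 0 0 1")

```text
time_s: 11.55
eef_pos: [0.4269, -0.2957, 0.1534]
eef_rot: [0.002, 1.0, -0.014, 0.0]
wrist_force: [2.1, 0.6, 2.5]
opening: -0.002
grasp_force: 1.6
```

carry_out(deltas="-2 0 5 0 0 0 1;-2 0 5 0 0 0 1")

```text
time_s: 11.8
eef_pos: [0.4254, -0.2957, 0.1486]
eef_rot: [0.002, 1.0, -0.014, 0.001]
wrist_force: [3.3, 0.4, 2.6]
opening: -0.002
grasp_force: 2.1
```

```bash
python3 - <<'E'
from h import *
s=vision.camera("scene");t=vision.camera("top");cv2.imwrite("pics/s4.png",s)
a=cv2.resize(s[235:285,370:430],(480,400),interpolation=cv2.INTER_CUBIC);b=cv2.resize(t[200:250,395:435],(320,400),interpolation=cv2.INTER_CUBIC)
cv2.imwrite("pics/c7.png",np.hstack([a,b]))
for th in(.6,.8,1.,1.2):
  b=np.radians(15)+th; d=-np.sin(b)*fx+np.array([0,0,np.cos(b)])
  print(th,[((proj("scene",PV+r*d)-[370,235]+.5)*8).round() for r in(0,.03,.068,.083)])
print(cur()[1],[((proj("scene",cur()[1]+k*fx)-[370,235]+.5)*8).round() for k in(-.011,.011)])
E
```

```text
0.6 [array([251., 227.]), array([232., 216.]), array([208., 203.]), array([198., 197.])]
0.8 [array([251., 227.]), array([227., 231.]), array([197., 237.]), array([184., 239.])]
1.0 [array([251., 227.]), array([224., 246.]), array([188., 271.]), array([173., 281.])]
1.2 [array([251., 227.]), array([221., 260.]), array([181., 303.]), array([165., 320.])]
[ 0.42531039 -0.2956643   0.14857164] [array([192., 270.]), array([216., 240.])]
```

View pics/c7.png

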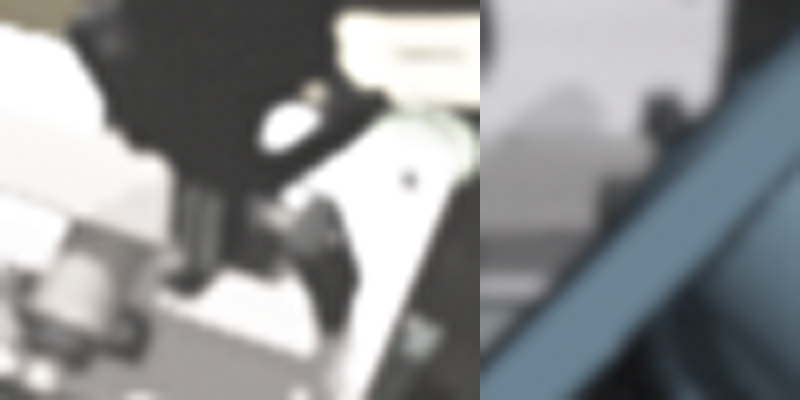

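The lever is pressed down under the fingertips. Its paddle end is near (170,280), which matches about 1.0 rad, with roughly 4 N already building. That puts the onset at about 0.85 rad, which is right, so I'll close it.

carry_out(deltas="-2 0 5 0 0 0 1;-5 0 10 0 0 0 1;-5 0 10 0 0 0 1")

```text
time_s: 12.28
eef_pos: [0.4211, -0.2963, 0.1394]
eef_rot: [0.003, 1.0, -0.014, 0.001]
wrist_force: [3.7, -0.4, 7.1]
opening: -0.001
grasp_force: 3.6
```

carry_out(deltas="-2 0 5 0 0 0 1;-3 0 10 0 0 0 1;-3 0 10 0 0 0 1")

```text
time_s: 12.65
eef_pos: [0.4191, -0.2967, 0.1304]
eef_rot: [0.003, 1.0, -0.014, 0.003]
wrist_force: [5.1, 1.8, 10.5]
opening: 0.001
grasp_force: 5.3
```

carry_out(deltas="-1 0 5 0 0 0 1;-2 0 10 0 0 0 1;-2 0 10 0 0 0 1")

```text
time_s: 13.02
eef_pos: [0.4151, -0.2962, 0.119]
eef_rot: [0.002, 1.0, -0.013, 0.0]
wrist_force: [1.3, -0.7, 1.5]
opening: -0.001
grasp_force: 0.6
```

carry_out(deltas="0 0 5 0 0 0 1;0 0 10 0 0 0 1;0 0 10 0 0 0 1")

```text
time_s: 13.4
eef_pos: [0.4147, -0.2959, 0.1084]
eef_rot: [0.002, 1.0, -0.014, -0.0]
wrist_force: [1.1, -2.2, 4.2]
opening: -0.0
grasp_force: 1.7
```

carry_out(deltas="0 0 4 0 0 0 1;0 0 6 0 0 0 1;0 0 6 0 0 0 1")

```text
time_s: 13.78
eef_pos: [0.4153, -0.2965, 0.1067]
eef_rot: [0.003, 1.0, -0.013, 0.0]
wrist_force: [-10.4, 9.8, 41.7]
opening: -0.001
grasp_force: 21.3
```

carry_out(deltas="0 0 -10 0 0 0 1;0 0 -60 0 0 0 1;0 0 -110 0 0 0 1;0 0 -125 0 0 0 1;0 0 -125 0 0 0 1")

```text
time_s: 14.4
eef_pos: [0.4145, -0.2951, 0.2271]
eef_rot: [0.002, 1.0, -0.014, -0.0]
wrist_force: [-0.5, 1.1, -0.6]
opening: 0.0
grasp_force: 0.0
```

```bash
python3 - <<'E'
from h import *
o,p,R=cur();print(p,o["wrist_force"])
print(delta(np.array([.467,.164,.12]),R))
t=vision.camera("scene");g=cv2.cvtColor(t,cv2.COLOR_BGR2GRAY)[244:284:2,380:420]
print("\n".join("".join("#" if v<60 else "+" if v<110 else "." for v in r) for r in g))
for th in(1.5,1.745):
  b=np.radians(15)+th; d=-np.sin(b)*fx+np.array([0,0,np.cos(b)])
  print(th,[proj("scene",PV+r*d).round() for r in(0,.03,.068,.083)])
for nm in("scene","top"):
  print(nm,proj(nm,np.array([.467,.164,.05])))
m=vision.camera("top");gg=cv2.cvtColor(m,cv2.COLOR_BGR2GRAY)[225:258,238:272]
print("\n".join("".join("#" if v<80 else "+" if v<130 else "." for v in r) for r in gg))
E
```

```text
[ 0.41450885 -0.29508187  0.2270889 ] [-0.46085272  1.07472815 -0.5685897 ]
(array([  40. , -460.7,  105.6]), array([0., 0., 0.]))
.............+++..++++..................
...............+..+.....................
...............+........................
........................................
........................................
..............++++......................
........................................
........................................
........................................
...............................+........
......................+++...............
......................+++++++++++.......
...........................+++++++......
............................++++++......
.............................+++++......
.....+++......................+++.......
......+++......................+........
++++++++...............................+
+.....................................++
.....................................+++
1.5 [array([401., 263.]), array([397., 269.]), array([392., 277.]), array([390., 281.])]
1.745 [array([401., 263.]), array([397., 271.]), array([392.
[... 551 characters left out ...]

####+......++#######+++......+####
####+.....++########+++......+####
####+......+########+++......+####
####+......++#######+++......+####
####+......+++#####++++......+####
####+.......+++###+++++......+####
####........++++++++++.......+####
###+..........+++++++........+####
###+.........................+####
###+.........................#####
###+........................+#####
###+........................+#####
###+........................+#####
###+........................+#####
###+........................+#####
###++.......................+#####
#####+++++++++++++.........++#####
###################+++++++++######
##################################
##################################
```

carry_out(deltas="40 -461 0 0 0 0 1;40 -461 0 0 0 0 1;40 -461 0 0 0 0 1;40 -461 0 0 0 0 1;40 -461 0 0 0 0 1;40 -461 0 0 0 0 1;40 -461 0 0 0 0 1;40 -461 0 0 0 0 1;40 -461 0 0 0 0 1;40 -461 60 0 0 0 1;40 -461 105 0 0 0 1;40 -461 105 0 0 0 1")

```text
time_s: 16.0
eef_pos: [0.4632, 0.1628, 0.1166]
eef_rot: [0.002, 1.0, -0.014, -0.005]
wrist_force: [-0.1, 0.1, 0.3]
opening: -0.004
grasp_force: 0.0
```

```bash
python3 - <<'E'
from h import *
s=vision.camera("scene");cv2.imwrite("pics/s5.png",s)
cv2.imwrite("pics/c8.png",np.hstack([cv2.resize(s[225:310,335:440],(494,400),interpolation=cv2.INTER_CUBIC),cv2.resize(s[220:270,255:293],(304,400),interpolation=cv2.INTER_CUBIC)]))
E
```

```text
(no output)
```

View pics/c8.png

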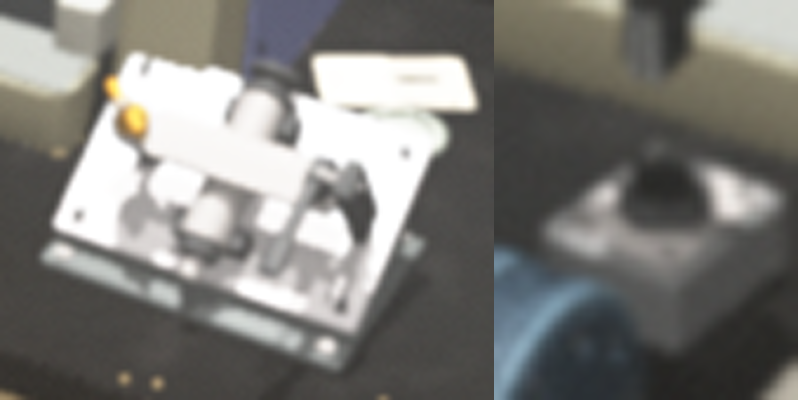

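The lever now lies home toward the robot, from about (320,170) to (270,265), and the nut has turned. The shut fingers hang over the button at (668,190).

carry_out(deltas="3 -1 30 0 0 0 1;3 -1 47 0 0 0 1;3 -1 55 0 0 0 1;3 -1 55 0 0 0 1")

```text
time_s: 16.55
eef_pos: [0.4704, 0.1651, 0.0662]
eef_rot: [0.001, 1.0, -0.014, -0.0]
wrist_force: [0.5, -1.0, -0.1]
opening: -0.001
grasp_force: 0.0
```

carry_out(deltas="0 0 3 0 0 0 1;0 0 3 0 0 0 1")

```text
time_s: 16.8
eef_pos: [0.471, 0.1653, 0.0637]
eef_rot: [0.001, 1.0, -0.013, 0.001]
wrist_force: [0.0, 0.3, 1.8]
opening: 0.001
grasp_force: 0.8
```

carry_out(deltas="0 0 3 0 0 0 1;0 0 3 0 0 0 1")

```text
time_s: 17.05
eef_pos: [0.471, 0.1653, 0.0604]
eef_rot: [0.001, 1.0, -0.014, 0.001]
wrist_force: [1.8, 0.0, 3.3]
opening: 0.004
grasp_force: 1.7
```

carry_out(deltas="0 0 2 0 0 0 1;0 0 4 0 0 0 1;0 0 4 0 0 0 1;0 0 4 0 0 0 1")

```text
time_s: 17.55
eef_pos: [0.4711, 0.1653, 0.0578]
eef_rot: [0.001, 1.0, -0.013, 0.001]
wrist_force: [-3.4, -0.6, 19.8]
opening: 0.002
grasp_force: 9.9
```

Bottomed (20 N). Hold for about 2.75 s.

carry_out(deltas="0 0 0 0 0 0 1;0 0 0 0 0 0 1;0 0 0 0 0 0 1;0 0 0 0 0 0 1;0 0 0 0 0 0 1;0 0 0 0 0 0 1;0 0 0 0 0 0 1;0 0 0 0 0 0 1;0 0 0 0 0 0 1;0 0 0 0 0 0 1;0 0 0 0 0 0 1;0 0 0 0 0 0 1")

```text
time_s: 19.05
eef_pos: [0.4711, 0.1653, 0.0578]
eef_rot: [0.001, 1.0, -0.013, 0.001]
wrist_force: [-3.5, -1.3, 19.2]
opening: 0.002
grasp_force: 9.8
```

carry_out(deltas="0 0 0 0 0 0 1;0 0 0 0 0 0 1;0 0 0 0 0 0 1;0 0 0 0 0 0 1;0 0 0 0 0 0 1;0 0 0 0 0 0 1;0 0 0 0 0 0 1;0 0 0 0 0 0 1;0 0 0 0 0 0 1;0 0 0 0 0 0 1")

```text
time_s: 20.3
eef_pos: [0.4711, 0.1653, 0.0578]
eef_rot: [0.001, 1.0, -0.013, 0.001]
wrist_force: [-4.6, -1.1, 18.9]
opening: 0.001
grasp_force: 9.8
```

carry_out(deltas="0 0 -15 0 0 0 1;0 0 -60 0 0 0 1;0 0 -100 0 0 0 1;0 0 -100 0 0 0 1;0 0 -100 0 0 0 1")

```text
time_s: 20.92
eef_pos: [0.4693, 0.1654, 0.1549]
eef_rot: [0.002, 1.0, -0.014, -0.001]
wrist_force: [0.3, 0.1, -0.3]
opening: -0.001
grasp_force: 0.0
```

```bash
python3 - <<'E'
from bench import sensors,ctrl
o=sensors.get_obs();print(o["time_s"],o["eef_pos"],o["wrist_force"]);print(ctrl.hand_in())
E
```

```text
20.925 [0.46927871 0.16535593 0.15494464] [ 0.33073094  0.10087121 -0.25515258]
the job is handed in; nothing more can be done
None
```

I tightened the nut about 1.9 rad; lever resistance then began at roughly 0.85 rad (estimated from push force and images), peaked near 12 N, and the lever closed to its stop; I then held the inch button down for over 2.75 s, let it go, and handed the job in at 20.9 s (result not shown).

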